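Clamp the lens and index the test-bench carriage

TASK

On the focus-test bench, swing the hinged blue clamp over the two butted lens flanges and press its red tab down until the brass catch snaps over it. Then push the carriage along the rail towards the checkered chart until its index pin drops into the station notch, and leave it resting there. The notch cannot be seen and its place changes, so it has to be felt; do not disturb the other things on the table.

Things in the scene. Friction and masses are not known exactly. Their poses are not given: they have to be found in the camera images.
- bench: Fixed aluminium rail 108 mm wide, 520 mm long, 32 mm high, with a checkered chart 180 mm high across its +y end, 312 mm from the origin. Origin: centre of the rail's underside, on the table. y runs along the rail towards the chart, x across it (away from the robot when unturned), z up. Place and yaw (within about 0.2 rad) vary.
- carriage (a joint): Slide of the grey carriage (160 mm long, 116 mm wide, deck 47 mm above the table) with a white lens lying along the rail, axis 92 mm above the table. In m, 0 to 0.27, grows towards the chart; at 0 its centre is 130 mm short of the bench's origin. It slides against a steady drag of 2 to 4 N and stays where left.
- push_face (a point): Centre of the outer face of the orange push plate at the carriage's rear end (away from the chart), 67 mm above the table; axes as the bench, push along +y. The plate is 72 mm wide, 42 mm high, its top 88 mm above the table. Free space behind it; the shut clamp, 136 mm high, is 52 mm ahead of it.
- clamp_hinge (a point): Point on the clamp's hinge axis, mid-width of the clamp, 92 mm above the table on the +x side of the lens; axes as the bench, the hinge axis is the bench's y. Moves along with the carriage.
- clamp (a joint): Angle of the blue half ring (18 mm wide, 44 mm outer radius), rad: 0 shut, tab level on the -x side of the lens; grows as the tab swings up and over to +x; 1.57 tab up, 1.9 end. Stiff hinge (under 2 N at the tab), stays where left. Lowered gently it rests on the catch at about 0.12, not latched; about 8 N down on the tab takes it to its stop at 0 and the catch snaps over.
- clamp_tab (a point): Middle of the outer face of the clamp's red tab (38 mm long radially, 26 mm wide, 5 mm thick): 113 mm from the hinge axis along the arm, and 21 mm outward of the line through the hinge. Shut, the face looks up, 113 mm above the table. Axes turn with the clamp: shut they are the bench's; z is the face's outward normal, -x points out along the tab.
- catch (a joint): Angle of the brass spring catch, rad: 0 at rest and when latched, up to about 0.1 while the clamp passes it. It stands upright on the -x side of the lens, under the shut tab.
- index_pin (a joint): Drop of the carriage's sprung pin, m: under 0.0015 riding on the hidden strip, about 0.005 in the notch; its red 14 mm head on the deck sinks too. One notch, at carriage 0.12 to 0.23, at least 60 mm ahead of the start. There the carriage snaps some 6 mm ahead by itself and the push force vanishes; then the far side resists with up to 16 N; a harder push rides out. It can be pushed back in.
- lens_cap: Black lens cap 66 mm across, 9 mm thick, lying on the robot's side of the rail; leave it alone. Origin at its underside.
- screwdriver: Screwdriver 150 mm long with a red handle, lying on the robot's side of the rail; leave it alone.
- screw_tin: Green round tin 76 mm across, 22 mm high, beyond the rail; leave it alone. Origin at its underside.
- zoom_lens: Black zoom lens standing upright, 68 mm across, 80 mm high, beyond the rail; leave it alone. Origin at its underside.
- telephoto: White telephoto lens standing upright, 100 mm across, 215 mm high, to the right of the bench; leave it alone. Origin at its underside.
- cleaner: Amber bottle 52 mm across, 130 mm high, to the left of the bench; leave it alone. Origin at its underside.

How it is judged:
By the outcome, as a careful person would: the job done as asked, in the order asked, and still so for the second after the job is handed in, with the robot touching nothing.
It also fails if it takes over 58 s, if anything falls off the work surface, if the arm or the gripper's body presses on something with over 40 N, if the wrist force passes 120 N, or if a joint passes its speed limit or range.

ROBOT

A 6-joint arm with a two-finger parallel gripper is mounted at the origin on the work surface. World frame = base frame: x ahead of the robot, y to its left, z up, the work surface at z = 0. Lengths are in mm, angles in rad, forces in N, time in s.
With the tool pointing down it reaches from about 275 to 1000 mm from the base axis. Payload 8.4 kg.
Tool frame: the origin (TCP) lies on the centre line of the jaws, within the pads' length; the fingertips stand env.tcp_to_tips ahead of it and the grasp point (between the pads) is the TCP (env.tcp_to_tips is the distance from the TCP to the fingertips, in mm); y points along the fingers, x is the direction in which the jaws open and shut, and the axes are right-handed (so a half turn about y gives the same grasp; the last joint's range is limited). The gripper opens to 85 mm and grips with 20 to 120 N. Pads are 22 mm wide; open, the fingers measure 114 mm over their backs; the gripper's body (76 mm by 85 mm) begins 54 mm behind the grasp point. The pads swing forward as they close: fully open they stand 13 mm farther back than shut.
Start: joints at [1.108, 0.353, 1.633, -0, 1.155, -0.002], TCP at [277.915, 559.814, 250.281] pointing down, gripper open.
Joint ranges: [-2.63, 2.63], [-0.92, 2.1], [0.06, 2.66], [-1.3, 4.44], [0, 2.69], [-3.02, 3.02]. Speed limits (rad/s): [2.22, 2.22, 2.79, 3.14, 3.14, 3.14].

INTERFACE

Orientations are given as a unit quaternion [w, x, y, z].
In Python, from rig import env gives the robot as it stands. The module is installed in compiled form; this text tells all that it offers.
- The arm moves only by the shell command python3 -m handwheel 'ROWS'. ROWS is text: rows parted by semicolons, each of 7 numbers parted by spaces: the gripper's target within -1 to 1 (shut at 1, half-way at 0, fully open at -1), then the shift along the tool's x, y, z in units of 50 mm (1.0 is 50 mm), then the turn, a rotation vector about the tool's x, y, z in units of 5 degrees (1.0 is 5 degrees). A call has 1 to 12 rows; each row shifts and turns the commanded pose from where the row before left it, along the tool's axes as they then stand; what a row does not reach is not made up. A row lasts 1/10 s, in which the tool goes at most 50 mm and 8.59 degrees, less where a joint would pass 70% of its speed; a pose out of reach is approached as far as the arm can. A call is refused whole if a number of a shift passes 1 or a number of a turn 1, either way. A call with a gripper value outside its range is refused whole. The fingers move at their own pace and stop on an object; the grip force is fixed at half the most. Time passes only in rows, so rows that do not move let the fingers close. It gives the time, the measured TCP pose, the force and the opening at its end, in the units of the state.
- env.get_obs(): the state, without advancing time (a new reading comes with each control period).
- env.read_camera(name): name is "scene" or "top" or "wrist"; returns the picture (384x512x3 uint8, blue, green, red); there is no depth.
- env.calibration(name): a dict with "K" (3x3 intrinsics, pixels), "k1" (the pictures are not rectified: a ray, as slopes to the right and down, at radius r is drawn at 1 + k1 r^2 times it, then the intrinsics apply), "rvec" (rotation vector, rad) and "tvec" (3), from world to camera coordinates, as OpenCV has them. Camera axes: x right, y down, z forward; pixel columns grow to the right and rows downward; lengths in mm; the calibration is good to about 2 mm. A picture is of the moment at which its call begins: read the wrist's pose just before it. calibration takes no time and is no camera call; for the wrist camera it gives the pose at the moment of the call.
- env.close_job(): hands the job in, once; it reports no verdict.
Trained networks look in the newest picture that a camera, given by its name, has taken for a name from the list of things; names that differ only in an ending like _2 or _b are one class to them, and where a whole thing is asked for, a point or a joint stands for the part that bears it (a point fixed in the world has none). Each returns a list of dicts, best first, with "conf" (0 to 1); they miss things now and then, are a little off and sometimes report something else, mostly with a low value. They report only what shows in the picture. A call takes as long as a camera call.
- env.recognise(camera, label): "rect" ([left, top, right, bottom] in pixels, round what is visible of it).
- env.pinpoint(camera, label): "uv" ([column, row] in pixels: a listed point, or the origin of a listed thing).
The state is a dict: "time": time; "qpos": joint angles; "dq": joint speeds; "joint_efforts": joint torques, N m; "tool_pos": TCP position; "ee_rot": TCP orientation; "ft_force": force on the tool from outside, world axes, zero at the start; "moment": the same for the moment, N m; "gripper_width": finger opening in mm.
Only numpy, scipy, OpenCV 4.12 (cv2) and the standard library are available. Lean on these libraries where they do the work, as an engineer would, in place of code of your own. Each camera call takes 0.05 s, during which the arm holds its last target. There are 200 camera calls.

## Working session

There is one attempt and no reset: what is moved stays moved. The work goes in short steps, Python scripts to look and compute and a shell command to move; the robot and the scene stay as the last step left them, time stands still between calls to the robot, and variables do not carry over. Pictures are saved under pics/ and viewed, about 8 in all and at most 12, crops included, and the job is handed in when it is done.

```bash
mkdir -p pics; cat > h.py <<'E'
import numpy as np, cv2
from rig import env
from scipy.spatial.transform import Rotation as R
def cal(n):
    c=env.calibration(n); return np.array(c["K"],float),c["k1"],R.from_rotvec(np.ravel(c["rvec"])).as_matrix(),np.ravel(c["tvec"]).astype(float)
def ray(n,uv):
    K,k1,Rm,t=cal(n)
    p=cv2.undistortPoints(np.array([[uv]],float),K,np.array([k1,0,0,0,0.]))[0,0]
    return -Rm.T@t, Rm.T@np.array([p[0],p[1],1])
def at_z(n,uv,z):
    o,d=ray(n,uv); return o+d*(z-o[2])/d[2]
def proj(n,P):
    K,k1,Rm,t=cal(n)
    return cv2.projectPoints(np.atleast_2d(P).astype(float),cv2.Rodrigues(Rm)[0],t,K,np.array([k1,0,0,0,0.]))[0][:,0]
def tri(obs):
    A=np.zeros((3,3));b=np.zeros(3)
    for n,uv in obs:
        o,d=ray(n,uv);d/=np.linalg.norm(d);M=np.eye(3)-np.outer(d,d);A+=M;b+=M@o
    return np.linalg.solve(A,b)
def rot():
    w,x,y,z=env.get_obs()["ee_rot"]; return R.from_quat([x,y,z,w])
E
python3 - <<'E'
from h import *
np.set_printoptions(precision=1,suppress=True)
ims={n:env.read_camera(n) for n in("scene","top")}
cv2.imwrite("pics/a.png",np.hstack([cv2.resize(ims[n],(400,300)) for n in ims]))
cv2.imwrite("pics/scene.png",ims["scene"]);cv2.imwrite("pics/top.png",ims["top"])
Z=dict(bench=0,push_face=67,clamp_hinge=92,clamp_tab=113,lens_cap=0,screwdriver=0,screw_tin=0,zoom_lens=0,telephoto=0,cleaner=0,index_pin=47)
for l in Z:
    d={}
    for n in ims:
        r=env.pinpoint(n,l)
        if r: d[n]=r[0]["uv"]; print(l,n,np.array(d[n]),round(r[0]["conf"],2),at_z(n,d[n],Z[l]))
    if len(d)==2: print("   tri",tri(list(d.items())))
o=env.get_obs();print(o["time"],o["tool_pos"],rot().as_matrix(),env.tcp_to_tips,o["gripper_width"])
E
```

```text
bench scene [230.8 212.1] 0.8 [546.4 -27.7   0. ]
bench top [259.3 210.2] 0.85 [542.6 -25.5   0. ]
   tri [543.3 -25.   -3.4]
push_face scene [201.3 224. ] 0.6 [ 552.5 -180.5   67. ]
push_face top [302.2 203.9] 0.85 [ 562.9 -173.7   67. ]
   tri [ 558.2 -177.6   68. ]
clamp_hinge scene [223.4 212.7] 0.95 [ 595.9 -127.9   92. ]
clamp_hinge top [290.9 191.4] 0.73 [ 604.7 -132.8   92. ]
   tri [ 602.7 -133.3   99.1]
clamp_tab scene [230.8 185.2] 0.56 [553.6 -28.9 113. ]
clamp_tab top [296.8 183.9] 0.69 [ 628.3 -150.8  113. ]
   tri [ 625.7 -136.1  207.8]
lens_cap scene [219.6 180.6] 0.5 [410.  95.   0.]
lens_cap top [236.2 244.5] 0.56 [418.4  58.7   0. ]
   tri [426.8  61.9  26.3]
screwdriver scene [186.5 216.9] 0.78 [ 438.2 -123.8    0. ]
screwdriver top [303.9 204.1] 0.74 [ 564.3 -188.2    0. ]
   tri [ 543.1 -192.   100.9]
screw_tin scene [266.6 241.8] 0.81 [716.9 -83.4   0. ]
screw_tin top [276.7 159.3] 0.92 [729.4 -90.3   0. ]
   tri [725.1 -91.4  11.5]
zoom_lens scene [286.3 218.9] 0.75 [716.5  38.8   0. ]
zoom_lens top [233.2 160.9] 0.9 [724.3  69.9   0. ]
   tri [716.8  64.  -16. ]
telephoto scene [102.4 324.6] 0.82 [ 524.9 -554.2    0. ]
telephoto top [400.5 219.3] 0.67 [ 507.  -542.4    0. ]
   tri [ 508.1 -548.9  -20.1]
cleaner scene [305.8 139. ] 0.52 [540.3 526.6   0. ]
cleaner top [107.  213.7] 0.74 [530.2 540.4   0. ]
   tri [530.7 546.2 -12.6]Traceback (most recent call last):
  File "<stdin>", line 10, in <module>
ValueError: it knows: bench, clamp_hinge, clamp_tab, cleaner, lens_cap, push_face, screw_tin, screwdriver, telephoto, zoom_lens
```

View pics/scene.png

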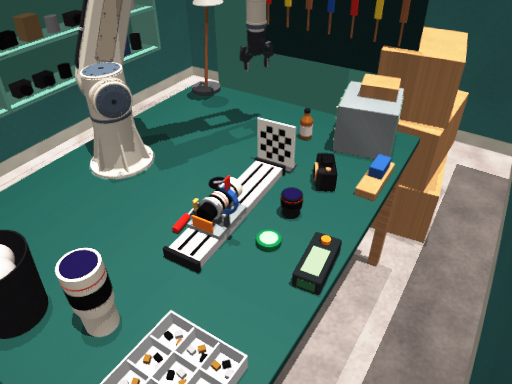

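View pics/top.png

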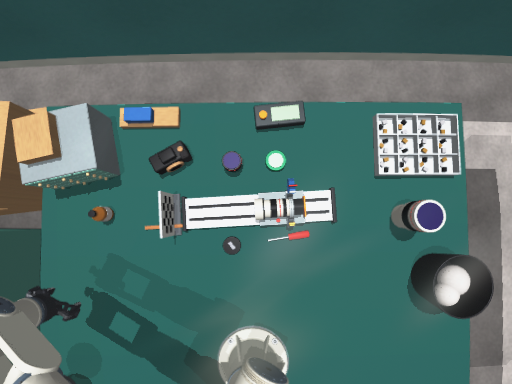

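The scene view has the bench at about (225,215), with the clamp standing open (red tab near (227,183)) and the orange push plate at (203,224). The top view has the rail from (186,212) to (333,205), the carriage at (283,208), and the cap and screwdriver on the robot's side at (232,245) and (290,237). I'll enlarge both to fix the yaw.

```bash
python3 - <<'E'
from h import *
np.set_printoptions(precision=2,suppress=True)
t=cv2.imread("pics/top.png");s=cv2.imread("pics/scene.png")
a=cv2.resize(t[165:255,145:345],(800,360),interpolation=3)
b=cv2.resize(s[165:275,155:305],(327,240),interpolation=3)
c=np.zeros((600,800,3),np.uint8);c[:360]=a;c[360:,:327]=b
cv2.imwrite("pics/b.png",c)
o=env.get_obs();print(o["time"],o["tool_pos"],env.tcp_to_tips,o["gripper_width"],o["ft_force"]);print(rot().as_matrix())
for uv,z in(((185,198.5),32),((331.5,191),32),((186,229.5),32),((333,220.5),32)): print(uv,at_z("top",uv,z))
print(cal("wrist"))
E
```

```text
1.1 [277.93 559.81 250.28] 19.0 85.58316203060113 [0.12 0.08 0.61]
[[ 0.44  0.   -0.9 ]
 [ 0.9  -0.    0.44]
 [-0.   -1.   -0.  ]]
(185, 198.5) [584.59 240.59  32.  ]
(331.5, 191) [ 609.59 -283.19   32.  ]
(186, 229.5) [473.94 236.01  32.  ]
(333, 220.5) [ 504.69 -286.78   32.  ]
(array([[318.66,   0.  , 253.86],
       [  0.  , 318.66, 191.72],
       [  0.  ,   0.  ,   1.  ]]), -0.06681748286641319, array([[ 0.45,  0.9 , -0.  ],
       [ 0.86, -0.43,  0.28],
       [ 0.25, -0.12, -0.96]]), array([-625.43,  -36.14,  379.42]))
```

View pics/b.png

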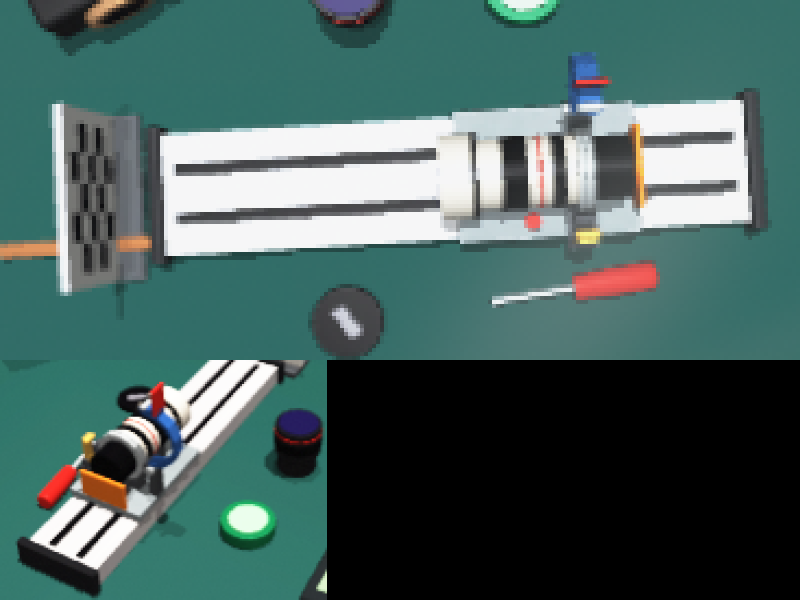

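Bench: origin about (543,-24), yaw about +0.054. The clamp stands at about 1.55 rad with its tab near (626,-136,208), and the hinge is near (603,-133). I'll rise and turn the tool so its x lies along the rail, then go to the far side of the tab.

```bash
python3 -m handwheel '1 0 -0.2 0 0 -1 0;1 0 -0.2 0 0 -1 0;1 0 -0.2 0 0 -1 0;1 0 -0.2 0 0 -1 0;1 0 -0.2 0 0 -1 0;1 0 -0.2 0 0 -0.9 0'
python3 -m handwheel '1 -0.95 0 -0.465 0 0 0;1 -0.95 0 -0.465 0 0 0;1 -0.95 0 -0.465 0 0 0;1 -0.95 0 -0.465 0 0 0;1 -0.95 0 -0.465 0 0 0;1 -0.95 0 -0.465 0 0 0;1 -0.95 0 -0.465 0 0 0;1 -0.95 0 -0.465 0 0 0;1 -0.95 0 -0.465 0 0 0;1 -0.95 0 -0.465 0 0 0'
```

```text
time: 1.7
tool_pos: [277.9, 559.8, 310.7]
ee_rot: [-0.485, 0.485, 0.514, -0.514]
ft_force: [0.5, 0.2, -0.0]
gripper_width: -0.2
time: 2.7
tool_pos: [522.4, 121.3, 310.6]
ee_rot: [-0.486, 0.486, 0.514, -0.513]
ft_force: [0.9, -0.5, 0.2]
gripper_width: -0.1
```

```bash
python3 - <<'E'
from h import *
np.set_printoptions(precision=2,suppress=True)
print(rot().as_matrix(), env.get_obs()["tool_pos"],env.get_obs()["time"])
w=env.read_camera("wrist"); cv2.imwrite("pics/w1.png",w)
for l,z in(("clamp_hinge",92),("clamp_tab",205),("push_face",67),("bench",0)):
    r=env.pinpoint("wrist",l)
    for k in r[:2]: print(l,np.array(k["uv"]),round(k["conf"],2),at_z("wrist",k["uv"],z))
for uv in((305.2,206),): print(at_z("top",uv,88))
E
```

```text
[[-0.05  0.   -1.  ]
 [ 1.    0.   -0.05]
 [ 0.   -1.   -0.  ]] [522.4  121.3  310.61] 2.7
clamp_hinge [ 39.2 221.7] 0.65 [ 603.04 -134.2    92.  ]
bench [147. 169.] 0.81 [551.32 -25.06   0.  ]
[ 555.08 -181.21   88.  ]
```

View pics/w1.png

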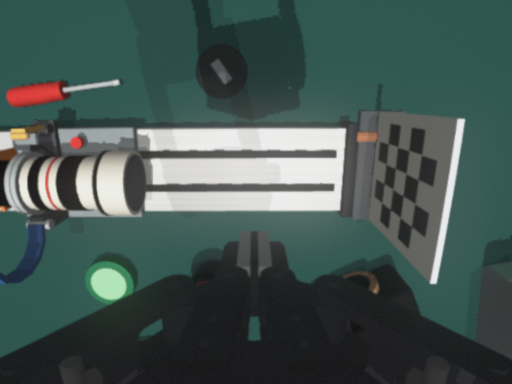

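Wrist view: the rail is level in the picture, so the yaw is good; the hinge is near (39,221) and the tab is out of frame on the left. I'll go beyond the tab.

```bash
python3 -m handwheel '1 -0.875 0 -0.42 0 0 0;1 -0.875 0 -0.42 0 0 0;1 -0.875 0 -0.42 0 0 0;1 -0.875 0 -0.42 0 0 0;1 -0.875 0 -0.42 0 0 0;1 -0.875 0 -0.42 0 0 0;1 0 0 0 0 0 0'
python3 - <<'E'
from h import *
np.set_printoptions(precision=1,suppress=True)
d={}
for n in("wrist","scene","top"):
    w=env.read_camera(n); cv2.imwrite(f"pics/2{n}.png",w)
    for l,z in(("clamp_hinge",92),("clamp_tab",205),("push_face",67)):
        for k in env.pinpoint(n,l)[:1]: print(n,l,np.array(k["uv"]),round(k["conf"],2),at_z(n,k["uv"],z)); d.setdefault(l,[]).append((n,k["uv"]))
# triangulate needs fixed wrist pose: arm stands still here
for l in d: print(l,tri(d[l]))
a=cv2.imread("pics/2wrist.png"); b=cv2.resize(cv2.imread("pics/2scene.png")[120:270,150:350],(512,384),interpolation=3)
cv2.imwrite("pics/c.png",cv2.resize(np.hstack([a,b]),(800,300)))
E
```

```text
time: 3.65
tool_pos: [663.7, -135.0, 309.6]
ee_rot: [0.486, -0.487, -0.513, 0.513]
ft_force: [-0.4, -0.2, 1.2]
gripper_width: -0.4
wrist clamp_hinge [261.2 112. ] 0.65 [ 603.3 -126.4   92. ]
wrist clamp_tab [268.2 141.9] 0.67 [ 620.2 -122.1  205. ]
wrist push_face [214.4  64.5] 0.75 [ 555.8 -178.7   67. ]
scene clamp_hinge [222.7 214.5] 0.8 [ 598.9 -135.6   92. ]
scene clamp_tab [229.1 185.2] 0.73 [ 625.1 -131.   205. ]
scene push_face [200.7 222.7] 0.86 [ 547.4 -176.9   67. ]
top clamp_hinge [291.5 191.4] 0.74 [ 604.7 -134.8   92. ]
top clamp_tab [294.  183.9] 0.62 [ 620.2 -132.2  205. ]
top push_face [307.2 203.7] 0.85 [ 563.5 -191.    67. ]
clamp_hinge [ 602.3 -132.5   92.7]
clamp_tab [ 621.2 -127.7  202.2]
push_face [ 559.2 -185.1   79.4]
```

View pics/c.png

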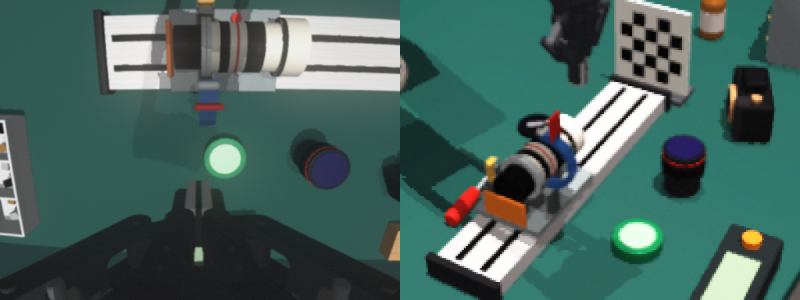

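The wrist view shows the tab edge-on at about (268,142), lined up with the fingers; the triangulated tab face is at x≈621, y≈-130. Next I'll descend behind it and make contact.

```bash
python3 -m handwheel '1 0.07 0.64 0 0 0 0;1 0 0.64 0 0 0 0;1 0 0.64 0 0 0 0;1 0 0 0.2 0 0 0;1 0 0 0.2 0 0 0;1 0 0 0.1 0 0 0;1 0 0 0 0 0 0'
python3 -m handwheel '1 0 0 0.1 0 0 0;1 0 0 0.1 0 0 0;1 0 0 0 0 0 0'
python3 -m handwheel '1 0 0 0.1 0 0 0;1 0 0 0.1 0 0 0'
```

```text
time: 4.95
tool_pos: [636.6, -130.2, 216.5]
ee_rot: [-0.486, 0.487, 0.514, -0.513]
ft_force: [0.5, -0.3, 0.0]
gripper_width: 0.3
time: 5.25
tool_pos: [626.3, -130.5, 214.9]
ee_rot: [-0.486, 0.487, 0.513, -0.513]
ft_force: [-0.5, 0.5, 0.5]
gripper_width: 0.5
time: 5.45
tool_pos: [616.5, -131.0, 214.4]
ee_rot: [-0.486, 0.486, 0.513, -0.513]
ft_force: [0.8, -0.3, 1.5]
gripper_width: 0.1
```

```bash
python3 -m handwheel '1 0 -0.02 0.21 0 0 0;1 0 0 0.21 0 0 0;1 0 0.02 0.22 0 0 0;1 0 0.03 0.23 0 0 0;1 0 0.06 0.22 0 0 0;1 0 0.08 0.22 0 0 0;1 0 0.11 0.21 0 0 0;1 0 0.13 0.21 0 0 0'
python3 - <<'E'
from h import *
np.set_printoptions(precision=1,suppress=True)
for n in("wrist","scene"):
    w=env.read_camera(n); cv2.imwrite(f"pics/3{n}.png",w)
    for l,z in(("clamp_hinge",92),("clamp_tab",180)):
        for k in env.pinpoint(n,l)[:1]: print(n,l,np.array(k["uv"]),round(k["conf"],2),at_z(n,k["uv"],z))
a=cv2.imread("pics/3wrist.png"); b=cv2.resize(cv2.imread("pics/3scene.png")[150:270,150:310],(512,384),interpolation=3)
cv2.imwrite("pics/d.png",cv2.resize(np.hstack([a,b]),(800,300)))
E
```

```text
time: 6.25
tool_pos: [529.3, -135.7, 193.3]
ee_rot: [-0.486, 0.486, 0.513, -0.513]
ft_force: [0.5, -0.2, 0.0]
gripper_width: -0.2
wrist clamp_tab [260.8 238.4] 0.79 [ 521.9 -132.5  180. ]
scene clamp_hinge [223.3 211. ] 0.62 [ 591.1 -121.9   92. ]
scene clamp_tab [198.  186.2] 0.79 [ 532.6 -154.1  180. ]
```

View pics/d.png

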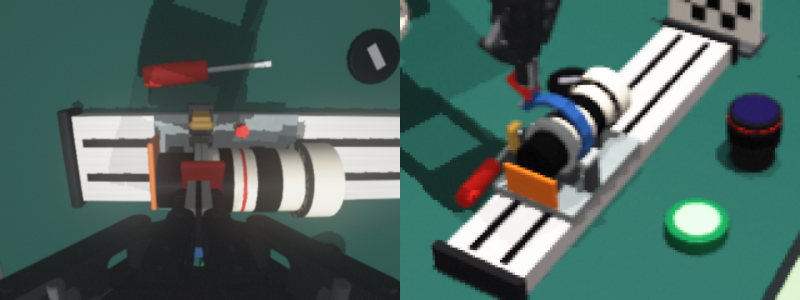

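The tab is riding on the fingertips (wrist view, red patch at about (258,222)) and the clamp is at about 0.6 rad. I'll keep following the arc down to just above the catch.

```bash
python3 -m handwheel '1 0 0.16 0.2 0 0 0;1 0 0.18 0.17 0 0 0;1 0 0.16 0.12 0 0 0;1 0 0.16 0.1 0 0 0;1 0 0.15 0.06 0 0 0;1 0 0.15 0.04 0 0 0;1 0 0 0 0 0 0'
python3 -m handwheel '1 0 0.04 0.01 0 0 0;1 0 0.04 0.01 0 0 0;1 0 0 0 0 0 0'
```

```text
time: 7.25
tool_pos: [495.2, -137.5, 144.9]
ee_rot: [0.487, -0.486, -0.513, 0.514]
ft_force: [0.9, 0.1, 0.1]
gripper_width: 0.5
time: 7.55
tool_pos: [494.8, -137.6, 141.9]
ee_rot: [0.486, -0.486, -0.513, 0.513]
ft_force: [-0.1, -0.5, 0.4]
gripper_width: 0.3
```

```bash
python3 -m handwheel '1 0 0.04 0 0 0 0;1 0 0.04 0 0 0 0;1 0 0 0 0 0 0'
python3 -m handwheel '1 0 0.04 0 0 0 0;1 0 0 0 0 0 0'
python3 -m handwheel '1 0 0.04 0 0 0 0;1 0 0 0 0 0 0'
```

```text
time: 7.85
tool_pos: [494.8, -137.5, 137.5]
ee_rot: [-0.486, 0.486, 0.513, -0.513]
ft_force: [0.7, 0.4, -0.0]
gripper_width: 0.2
time: 8.05
tool_pos: [494.7, -137.6, 135.5]
ee_rot: [0.486, -0.486, -0.513, 0.513]
ft_force: [0.3, 0.6, 1.2]
gripper_width: -0.1
time: 8.25
tool_pos: [494.6, -137.5, 133.5]
ee_rot: [0.486, -0.486, -0.513, 0.513]
ft_force: [0.2, 0.2, 0.0]
gripper_width: 0.4
```

```bash
python3 - <<'E'
from h import *
np.set_printoptions(precision=1,suppress=True)
for n in("wrist","scene"):
    w=env.read_camera(n); cv2.imwrite(f"pics/4{n}.png",w)
    for l,z in(("clamp_hinge",92),("clamp_tab",113)):
        for k in env.pinpoint(n,l)[:1]: print(n,l,np.array(k["uv"]),round(k["conf"],2),at_z(n,k["uv"],z))
a=cv2.imread("pics/4wrist.png"); b=cv2.resize(cv2.imread("pics/4scene.png")[170:260,170:290],(512,384),interpolation=3)
cv2.imwrite("pics/e.png",cv2.resize(np.hstack([a,b]),(800,300)))
E
```

```text
scene clamp_hinge [224.5 213.2] 0.73 [ 599.9 -128.1   92. ]
scene clamp_tab [191.7 197.1] 0.74 [ 488.5 -139.5  113. ]
```

View pics/e.png

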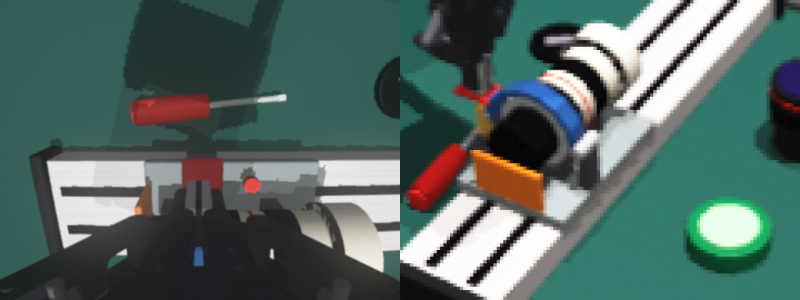

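The tab is under the fingertips (wrist view at about (258,225)), nearly shut above the brass catch. I'll keep pressing in small steps.

```bash
python3 -m handwheel '1 0 0.04 0 0 0 0;1 0 0 0 0 0 0'
python3 -m handwheel '1 0 0.04 0 0 0 0;1 0 0 0 0 0 0'
python3 -m handwheel '1 0 0.04 0 0 0 0;1 0 0 0 0 0 0'
```

```text
time: 8.75
tool_pos: [494.9, -137.6, 132.0]
ee_rot: [-0.486, 0.486, 0.513, -0.513]
ft_force: [-0.9, 0.0, 3.5]
gripper_width: 0.0
time: 8.95
tool_pos: [495.0, -137.7, 131.4]
ee_rot: [-0.486, 0.486, 0.513, -0.513]
ft_force: [-6.6, 0.7, 22.3]
gripper_width: 0.0
time: 9.15
tool_pos: [495.0, -137.8, 130.8]
ee_rot: [-0.486, 0.487, 0.513, -0.513]
ft_force: [-13.0, 2.7, 42.0]
gripper_width: 0.5
```

It stops hard at tip height 112–113 mm, which is the shut height, with 42 N. I'll lift off and check the latch.

```bash
python3 -m handwheel '1 0 -0.1 0 0 0 0;1 0 -0.3 0 0 0 0;1 0 -1 0 0 0 0;1 0 -1 0 0 0 0;1 -0.8 -0.4 -0.3 0 0 0;1 -0.8 0 0 0 0 0;1 -0.4 0 0 0 0 0;1 0 0 0 0 0 0'
python3 - <<'E'
from h import *
np.set_printoptions(precision=1,suppress=True)
d={}
for n in("wrist","scene","top"):
    w=env.read_camera(n); cv2.imwrite(f"pics/5{n}.png",w)
    for l,z in(("clamp_hinge",92),("clamp_tab",113),("push_face",67),("bench",0)):
        for k in env.pinpoint(n,l)[:1]: print(n,l,np.array(k["uv"]),round(k["conf"],2),at_z(n,k["uv"],z)); d.setdefault(l,[]).append((n,k["uv"]))
for l in d: print(l,tri(d[l]))
a=cv2.imread("pics/5wrist.png"); b=cv2.resize(cv2.imread("pics/5scene.png")[170:260,170:290],(512,384),interpolation=3)
cv2.imwrite("pics/f.png",cv2.resize(np.hstack([a,b]),(800,300)))
E
```

```text
time: 9.95
tool_pos: [515.2, -238.9, 267.7]
ee_rot: [0.487, -0.487, -0.513, 0.513]
ft_force: [0.3, 0.3, -0.1]
gripper_width: 0.1
wrist clamp_hinge [353.  260.9] 0.83 [ 601.4 -127.1   92. ]
wrist clamp_tab [370.6 162.9] 0.94 [ 492.9 -132.2  113. ]
wrist push_face [301.4 212.5] 0.74 [ 559.  -181.6   67. ]
wrist bench [418.7 191.4] 0.78 [545.7 -18.7   0. ]
scene clamp_hinge [221.9 213.8] 0.72 [ 595.1 -134.3   92. ]
scene clamp_tab [191.6 198.7] 0.5 [ 493.2 -145.7  113. ]
scene push_face [200.1 223. ] 0.78 [ 546.7 -178.9   67. ]
scene bench [230.6 209.6] 0.62 [538.5 -17.6   0. ]
top clamp_hinge [290.6 191.3] 0.76 [ 605.  -131.7   92. ]
top clamp_tab [295.4 225.9] 0.73 [ 488.6 -144.7  113. ]
top push_face [306.  204.3] 0.82 [ 561.5 -186.8   67. ]
clamp_hinge [ 600.5 -132.2   95.5]
clamp_tab [ 491.  -141.   114.4]
push_face [ 557.4 -185.9   77.6]
bench [544.1 -24.5   7.7]
```

View pics/f.png

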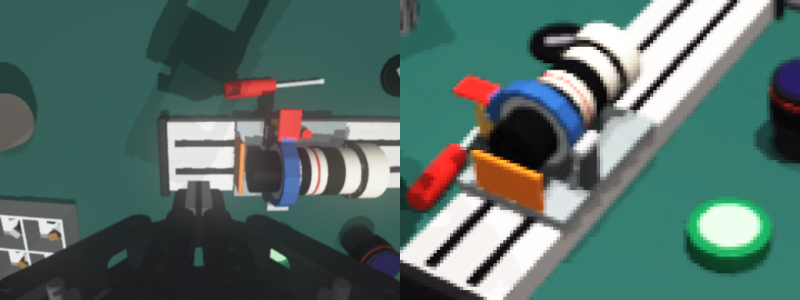

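The tab triangulates to 114 mm high, so it looks shut. An unlatched clamp would stand at about 126 mm, so I'll touch the tab lightly to be certain.

```bash
python3 -m handwheel '1 0.8 0 0 0 0 0;1 0.8 0 0 0 0 0;1 0.4 0 0.3 0 0 0;1 0 1 0 0 0 0;1 0 1 0 0 0 0;1 0 0.4 0 0 0 0;1 0 0.2 0 0 0 0;1 0 0 0 0 0 0'
python3 -m handwheel '1 0 0 0 0 0 0;1 0 0 0 0 0 0'
```

```text
time: 11.5
tool_pos: [494.4, -137.5, 137.0]
ee_rot: [0.487, -0.486, -0.513, 0.514]
ft_force: [0.4, 0.1, 0.9]
gripper_width: -0.1
time: 11.7
tool_pos: [495.8, -137.9, 139.2]
ee_rot: [-0.486, 0.487, 0.514, -0.513]
ft_force: [0.2, -0.4, -0.0]
gripper_width: -0.3
```

There is no contact with the tip at 118 mm, so the tab is at its shut height and the clamp is latched. Next I'll move behind the push plate.

```bash
python3 -m handwheel '1 0 -1 0 0 0 0;1 0 -1 0 0 0 0;1 -0.95 0 -0.53 0 0 0;1 -0.95 0 -0.53 0 0 0;1 0 0.8 0 0 0 0;1 0 0.8 0 0 0 0;1 0 0.8 0 0 0 0;1 0 0.5 0 0 0 0;1 0 0.2 0 0 0 0;1 0 0 0 0 0 0'
```

```text
time: 12.7
tool_pos: [548.0, -222.1, 82.6]
ee_rot: [0.487, -0.486, -0.513, 0.513]
ft_force: [0.1, 0.7, 0.1]
gripper_width: 0.0
```

```bash
python3 -m handwheel '1 0.16 -0.06 -0.08 0 0 0;1 0.12 0 0 0 0 0;1 0 0 0 0 0 0'
python3 -m handwheel '1 0.08 0 0 0 0 0;1 0 0 0 0 0 0'
python3 -m handwheel '1 0.08 0 0 0 0 0;1 0 0 0 0 0 0'
python3 -m handwheel '1 0.08 0 0 0 0 0;1 0 0 0 0 0 0'
```

```text
time: 13.0
tool_pos: [552.3, -207.2, 87.4]
ee_rot: [-0.485, 0.487, 0.514, -0.513]
ft_force: [-0.3, 0.1, 0.1]
gripper_width: 0.0
time: 13.2
tool_pos: [551.7, -203.9, 86.6]
ee_rot: [-0.486, 0.487, 0.514, -0.513]
ft_force: [1.9, -0.9, 2.0]
gripper_width: -0.0
time: 13.4
tool_pos: [551.1, -199.9, 86.1]
ee_rot: [-0.486, 0.487, 0.513, -0.513]
ft_force: [0.9, -1.8, 2.6]
gripper_width: 0.4
time: 13.6
tool_pos: [550.7, -195.8, 85.8]
ee_rot: [-0.486, 0.486, 0.513, -0.513]
ft_force: [0.8, -1.8, 0.7]
gripper_width: 0.0
```

```bash
python3 -m handwheel '1 0.08 0 0 0 0 0;1 0.08 0 0 0 0 0;1 0.08 0 0 0 0 0'
python3 -m handwheel '1 0.08 0 0 0 0 0;1 0.08 0 0 0 0 0'
python3 -m handwheel '1 0 0 0 0 0 0'
python3 - <<'E'
from h import *
np.set_printoptions(precision=1,suppress=True)
d={}
for n in("wrist","scene","top"):
    w=env.read_camera(n); cv2.imwrite(f"pics/6{n}.png",w)
    for l,z in(("clamp_hinge",92),("clamp_tab",113),("push_face",67)):
        for k in env.pinpoint(n,l)[:1]: print(n,l,np.array(k["uv"]),round(k["conf"],2),at_z(n,k["uv"],z)); d.setdefault(l,[]).append((n,k["uv"]))
for l in d: print(l,tri(d[l]))
print(env.get_obs()["ft_force"])
E
```

```text
time: 13.9
tool_pos: [550.2, -184.4, 85.9]
ee_rot: [0.486, -0.487, -0.513, 0.513]
ft_force: [0.7, -5.4, 2.8]
gripper_width: 0.1
time: 14.1
tool_pos: [549.7, -176.4, 85.9]
ee_rot: [0.486, -0.487, -0.513, 0.513]
ft_force: [-0.3, -5.4, 3.2]
gripper_width: 0.1
time: 14.2
tool_pos: [549.4, -175.6, 85.7]
ee_rot: [0.486, -0.486, -0.513, 0.513]
ft_force: [0.3, -1.9, 0.8]
gripper_width: 0.0
wrist clamp_tab [491.8 150.6] 0.67 [ 490.4 -103.   113. ]
wrist push_face [297.6 259.7] 0.84 [ 555.2 -153.5   67. ]
scene clamp_hinge [229.2 206.3] 0.78 [593.2 -95.   92. ]
scene push_face [209.1 217.9] 0.58 [ 555.3 -146.8   67. ]
top clamp_hinge [281.3 193.5] 0.82 [ 597.7 -100.1   92. ]
top clamp_tab [285.1 225.4] 0.67 [ 490.4 -110.6  113. ]
top push_face [296.6 203.3] 0.82 [ 565.1 -154.4   67. ]
clamp_tab [ 490.2 -109.9  121.5]
push_face [ 559.8 -152.9   69.8]
clamp_hinge [597.2 -99.9  97.2]
[-0.  -1.6  0.4]
```

The carriage has moved with the tool (about 30 mm), showing 5 N while moving. I'll push on to about 55 mm from the start, then feel for the notch in 4 mm calls, each gated by a force check.

```bash
cat > ok.py <<'E'
# reads the force along the rail; succeeds only if ordinary drag is felt
from h import *
import sys
o=env.get_obs(); f=-(np.array(o["ft_force"])@[-.053,.9986,0]); print("   push %.1f  y %.1f"%(f,o["tool_pos"][1])); sys.exit(not 2.4<f<8.5)
E
python3 -m handwheel '1 0.08 0 0 0 0 0;1 0.08 0 0 0 0 0;1 0.08 0 0 0 0 0;1 0.08 0 0 0 0 0;1 0.08 0 0 0 0 0' | grep -E 'pos|force'
python3 ok.py && python3 -m handwheel '1 0.04 0 0 0 0 0;1 0.04 0 0 0 0 0' >/dev/null && python3 ok.py && python3 -m handwheel '1 0.04 0 0 0 0 0;1 0.04 0 0 0 0 0' >/dev/null && python3 ok.py
```

```text
tool_pos: [549.0, -156.5, 86.1]
ft_force: [-0.0, -6.1, 1.9]
   push 6.1  y -156.5
   push 4.7  y -152.2
   push 4.6  y -148.1
```

```bash

python3 -m handwheel '1 0.04 0 0 0 0 0;1 0.04 0 0 0 0 0' >/dev/null && python3 ok.py && python3 -m handwheel '1 0.04 0 0 0 0 0;1 0.04 0 0 0 0 0' >/dev/null && python3 ok.py && python3 -m handwheel '1 0.04 0 0 0 0 0;1 0.04 0 0 0 0 0' >/dev/null && python3 ok.py && python3 -m handwheel '1 0.04 0 0 0 0 0;1 0.04 0 0 0 0 0' >/dev/null && python3 ok.py && python3 -m handwheel '1 0.04 0 0 0 0 0;1 0.04 0 0 0 0 0' >/dev/null && python3 ok.py && python3 -m handwheel '1 0.04 0 0 0 0 0;1 0.04 0 0 0 0 0' >/dev/null && python3 ok.py && python3 -m handwheel '1 0.04 0 0 0 0 0;1 0.04 0 0 0 0 0' >/dev/null && python3 ok.py && python3 -m handwheel '1 0.04 0 0 0 0 0;1 0.04 0 0 0 0 0' >/dev/null && python3 ok.py
```

```text
push 4.7  y -144.0
   push 4.3  y -139.9
   push 5.8  y -135.9
   push 4.2  y -131.9
   push 4.5  y -127.9
   push 5.0  y -123.9
   push 5.1  y -119.9
   push 4.9  y -115.9
```

```bash

python3 -m handwheel '1 0.04 0 0 0 0 0;1 0.04 0 0 0 0 0' >/dev/null && python3 ok.py && python3 -m handwheel '1 0.04 0 0 0 0 0;1 0.04 0 0 0 0 0' >/dev/null && python3 ok.py && python3 -m handwheel '1 0.04 0 0 0 0 0;1 0.04 0 0 0 0 0' >/dev/null && python3 ok.py && python3 -m handwheel '1 0.04 0 0 0 0 0;1 0.04 0 0 0 0 0' >/dev/null && python3 ok.py && python3 -m handwheel '1 0.04 0 0 0 0 0;1 0.04 0 0 0 0 0' >/dev/null && python3 ok.py && python3 -m handwheel '1 0.04 0 0 0 0 0;1 0.04 0 0 0 0 0' >/dev/null && python3 ok.py && python3 -m handwheel '1 0.04 0 0 0 0 0;1 0.04 0 0 0 0 0' >/dev/null && python3 ok.py && python3 -m handwheel '1 0.04 0 0 0 0 0;1 0.04 0 0 0 0 0' >/dev/null && python3 ok.py
```

```text
push 4.2  y -111.9
   push 5.3  y -107.9
   push 5.0  y -104.0
   push 4.8  y -99.9
   push 5.1  y -96.0
   push 4.8  y -92.0
   push 4.6  y -88.0
   push 4.1  y -84.0
```

```bash

python3 -m handwheel '1 0.04 0 0 0 0 0;1 0.04 0 0 0 0 0' >/dev/null && python3 ok.py && python3 -m handwheel '1 0.04 0 0 0 0 0;1 0.04 0 0 0 0 0' >/dev/null && python3 ok.py && python3 -m handwheel '1 0.04 0 0 0 0 0;1 0.04 0 0 0 0 0' >/dev/null && python3 ok.py && python3 -m handwheel '1 0.04 0 0 0 0 0;1 0.04 0 0 0 0 0' >/dev/null && python3 ok.py && python3 -m handwheel '1 0.04 0 0 0 0 0;1 0.04 0 0 0 0 0' >/dev/null && python3 ok.py && python3 -m handwheel '1 0.04 0 0 0 0 0;1 0.04 0 0 0 0 0' >/dev/null && python3 ok.py && python3 -m handwheel '1 0.04 0 0 0 0 0;1 0.04 0 0 0 0 0' >/dev/null && python3 ok.py && python3 -m handwheel '1 0.04 0 0 0 0 0;1 0.04 0 0 0 0 0' >/dev/null && python3 ok.py
```

```text
push 4.7  y -80.0
   push 4.8  y -76.0
   push 4.7  y -72.0
   push 4.9  y -68.0
   push 3.7  y -64.0
   push 5.0  y -60.0
   push 4.4  y -56.0
   push 4.8  y -52.0
```

```bash

python3 -m handwheel '1 0.04 0 0 0 0 0;1 0.04 0 0 0 0 0' >/dev/null && python3 ok.py && python3 -m handwheel '1 0.04 0 0 0 0 0;1 0.04 0 0 0 0 0' >/dev/null && python3 ok.py && python3 -m handwheel '1 0.04 0 0 0 0 0;1 0.04 0 0 0 0 0' >/dev/null && python3 ok.py && python3 -m handwheel '1 0.04 0 0 0 0 0;1 0.04 0 0 0 0 0' >/dev/null && python3 ok.py && python3 -m handwheel '1 0.04 0 0 0 0 0;1 0.04 0 0 0 0 0' >/dev/null && python3 ok.py && python3 -m handwheel '1 0.04 0 0 0 0 0;1 0.04 0 0 0 0 0' >/dev/null && python3 ok.py
```

```text
push 4.9  y -48.0
   push 4.5  y -44.0
   push 3.1  y -40.0
   push -0.2  y -35.6
```

The force vanished at TCP y=-35.6, after a run of steady 4–5 N, as a snap into the notch should. I'll back off, rise and check.

```bash
python3 -m handwheel '1 -0.2 0 0 0 0 0;1 -0.6 0 0 0 0 0;1 -0.6 0 0 0 0 0;1 0 -1 0 0 0 0;1 0 -1 0 0 0 0;1 0 -1 0 0 0 0;1 0 0 0 0 0 0'
python3 - <<'E'
from h import *
np.set_printoptions(precision=1,suppress=True)
d={}
for n in("wrist","scene","top"):
    w=env.read_camera(n); cv2.imwrite(f"pics/7{n}.png",w)
    for l,z in(("clamp_hinge",92),("clamp_tab",113),("push_face",67),("bench",0),("lens_cap",0),("screwdriver",0),("screw_tin",0),("zoom_lens",0)):
        for k in env.pinpoint(n,l)[:1]: print(n,l,np.array(k["uv"]),round(k["conf"],2),at_z(n,k["uv"],z)); d.setdefault(l,[]).append((n,k["uv"]))
for l in("clamp_tab","push_face","clamp_hinge"): print(l,tri(d[l]))
a=cv2.imread("pics/7wrist.png"); b=cv2.resize(cv2.imread("pics/7scene.png")[140:260,170:330],(512,384),interpolation=3)
cv2.imwrite("pics/g.png",cv2.resize(np.hstack([a,b]),(800,300)))
E
```

```text
time: 22.0
tool_pos: [549.0, -107.4, 242.4]
ee_rot: [-0.483, 0.489, 0.515, -0.511]
ft_force: [0.7, -0.0, -0.3]
gripper_width: 0.3
wrist clamp_hinge [412.8 235.2] 0.6 [588.4  44.   92. ]
wrist clamp_tab [446.2 115.4] 0.96 [477.2  39.5 113. ]
wrist push_face [351.8 177.5] 0.66 [539.8 -13.4  67. ]
wrist bench [327.6 165.2] 0.64 [541.2 -21.3   0. ]
wrist lens_cap [428.   49.6] 0.88 [409.2  74.    0. ]
wrist screwdriver [239.2  68. ] 0.9 [ 441.8 -126.9    0. ]
wrist zoom_lens [378.9 290.5] 0.91 [703.7  66.6   0. ]
scene clamp_hinge [254.1 180.2] 0.94 [584.7  55.7  92. ]
scene clamp_tab [223.5 170.5] 0.57 [486.8  24.4 113. ]
scene push_face [233.1 189.9] 0.57 [536.9   3.9  67. ]
scene bench [230.3 210.9] 0.92 [541.5 -23.6   0. ]
scene lens_cap [220.3 182.2] 0.63 [418.   88.4   0. ]
scene screwdriver [186.9 218.3] 0.58 [ 443.8 -128.4    0. ]
scene screw_tin [269.8 243.1] 0.62 [727.9 -83.    0. ]
scene zoom_lens [289.  214.2] 0.71 [712.7  63.6  -0. ]
top clamp_hinge [236.7 193.5] 0.76 [598.2  51.3  92. ]
top clamp_tab [240.8 228. ] 0.64 [482.1  36.4 113. ]
top push_face [255.4 209.2] 0.67 [545.2 -11.9  67. ]
top bench [252.6 210.3] 0.63 [542.3  -1.1   0. ]
top lens_cap [234.7 243.2] 0.61 [423.1  64.2   0. ]
top screwdriver [286.8 238.9] 0.5 [ 438.4 -124.8    0. ]
top screw_tin [274.1 161.7] 0.78 [720.5 -80.6   0. ]
top zoom_lens [234.9 162.1] 0.59 [719.8  63.7   0. ]
clamp_tab [479.4  38.1 106.2]
push_face [543.6 -11.9  76.5]
clamp_hinge [591.6  48.3  94.5]
```

View pics/g.png

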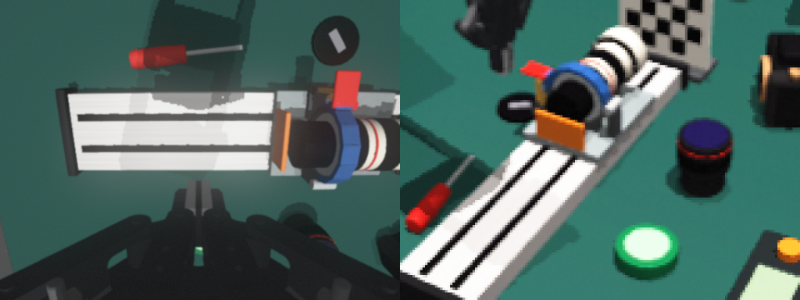

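The clamp is shut. The plate now sits about 6 mm ahead of the last contact (y≈-12 against about -18 expected), which matches the snap. The cap, screwdriver, tin and zoom lens are where they were, and the arm is clear. Handing in.

```bash
python3 -c "
from rig import env
print(env.get_obs()['ft_force']); print(env.close_job())"
```

```text
[0.24769452 0.13852605 1.14358393]
the job is handed in; nothing more can be done
None
```

I shut and latched the clamp, then pushed the carriage until its pin dropped into the notch. I handed the job in at about 23 s of the 58 s allowed, with the arm clear.

- **Clamp:** I swung it over by its tab and pressed it to its hard stop at the shut height, with 42 N from the fingertips. I then came back over the tab with the fingertips at 118 mm and felt nothing. An unlatched tab would stand at about 126 mm, so I take it as latched. I did not see the catch's own movement or feel its resistance on the way down. The press was also well above the roughly 8 N needed.
- **Carriage:** I felt for the notch in 4 mm steps. The push held at about 4–6 N, dipped to 3.1 N, then fell to −0.2 N. With the arm withdrawn, the cameras put the push plate about 6 mm ahead of the last contact, which fits the snap. The individual cameras varied from about 4 to 14 mm. I did not test the far side's resistance, to avoid riding out of the notch, and I did not check the pin head's drop in a picture.
- **Other things on the table:** the lens cap, screwdriver, tin and zoom lens looked unmoved, within about 15 mm of camera error. I did not measure the telephoto and the bottle again; the arm did not work near either of them.

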